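# Hang the lantern and show the glass shaker against its light

### The job

Hang the little lantern by its handle on the hook of the stand and let go. Then pick up the glass shaker and hold it still in the air straight in front of the lantern, on the side the hook's tip points to, so that I can look for cracks in its bottom: bottom level with the lantern's white light and about 5 cm from it, the shaker leaning about 30 degrees with its bottom towards the lantern and its top away. Do not knock the lantern with the shaker, leave the other things in place, and finish still holding the shaker there.

Things in the scene. Friction and masses are not known exactly. Their poses are not given: they have to be found in the camera images.
- stand: Hook stand, fixed: wooden foot 92 mm across, 16 high; 14 mm dark steel column; at its top a level arm (round bar 8 mm thick, axis 225 mm above the worktop) along the stand's -x, roughly towards the robot, to 109 mm from the column's axis. Its last 10 mm turn up as the hook's tip, whose top is 18 mm above the arm's axis; nothing else is higher than the arm. Origin: centre of the foot's underside.
- hook_seat (a point): Middle of the usable part of the hook's arm, on the upper side of the bar: 70 mm along -x from the column's axis and 229 mm above the worktop. Axes as the stand's: -x points along the arm to the hook's tip, z up. The straight part runs from 60 mm behind to 28 mm ahead of this point.
- lantern: Small battery lantern, loose, 0.16 kg, upright at first: round body 52 mm across, 66 tall (dark metal, white light between), with a rigid handle above: two posts 40 mm apart carry a wooden bar along the lantern's y. The opening between them runs along the lantern's x, 40 mm wide, 66 to 106 mm above the underside. Same both ways round. Hung up, the bar rests on the hook's arm. Origin: centre of the underside.
- lantern_grip (a point): Centre of the lantern's wooden handle bar, 118 mm above its underside. The bar is 60 mm long (y), 14 mm thick (x), 24 mm high (106 to 130 mm above the underside). Grip it across its thickness from above, with the fingertips not below its underside, as the hook's arm must pass under it.
- lantern_light (a point): Centre of the lantern's white light (a cylinder 46 mm across and 38 mm high), on its axis 33 mm above its underside.
- shaker: Glass shaker with a rounded grey metal cap, loose, about 0.1 kg, 90 mm tall, standing upright at first: glass up to about 70 mm, 44 mm across at its widest, slightly waisted; cap 34 to 38 mm across. Round, so its yaw does not matter. Origin: centre of its bottom; z runs along its axis to the cap.
- shaker_top (a point): Top of the shaker's cap, on its axis, 90 mm from its bottom.
- ramekin: White ramekin, 78 mm across, 40 mm high; bystander. Origin: centre of the underside.
- lemon: Lemon, 56 x 84 x 55 mm; bystander. Origin: middle of the underside.
- pepper_mill: Dark wooden pepper mill, 58 mm across, 130 mm tall; bystander. Origin: centre of the underside.
- mug: Small mug with a handle, 59 x 83 x 55 mm; bystander. Origin: middle of the underside.

How it is judged:
On the way:
1. the lantern hangs on the hook by its handle, let go, at rest (contact force between lantern and stand above 0.4 N and contact force between lantern and the fingers below 0.05 N and contact force between lantern and the arm below 0.05 N and angle between lantern's own z axis and vertical below 0.35 rad and linear speed of lantern below 0.05 m/s and height (world z) of lantern above 0.1 m and horizontal distance between lantern_light and hook_seat below 0.05 m), for 0.3 s.
At the end, for the whole second after the job is handed in: Lantern hangs still on the hook, untouched. Shaker held still, touching only the fingers: bottom centre 48-100 mm from the lantern's axis on the tip side, within 25 mm of the arm's line, 48-98 mm below hook_seat, leaning 20-45 deg, top away from the lantern, at most 11 deg sideways (all of step 1 and contact force between shaker and the fingers above 1 N and contact force between shaker and lantern below 0.05 N and contact force between shaker and stand below 0.05 N and linear speed of shaker below 0.03 m/s and horizontal distance between shaker and lantern_light between 0.048 and 0.1 m and z of shaker in the frame of hook_seat between -0.098 and -0.048 m and y of shaker in the frame of hook_seat between -0.025 and 0.025 m and x of shaker in the frame of hook_seat below 0 m and angle between shaker's own z axis and vertical below 0.8 rad and angle between the z axis of shaker and the x axis of stand, either way round below 1.23 rad and angle between the z axis of shaker and the y axis of stand, either way round above 1.38 rad and horizontal distance between shaker_top and lantern_light above 0.076 m); the arm keeps its last pose, push and grip.
It fails at once if the shaker knocks the lantern (contact force between shaker and lantern above 1 N).
It fails at once if the ramekin is pushed from its place (distance of ramekin from where it was at the start of the episode above 0.025 m).
It fails at once if the lemon is pushed from its place (distance of lemon from where it was at the start of the episode above 0.025 m).
It fails at once if the pepper mill is pushed from its place (distance of pepper_mill from where it was at the start of the episode above 0.025 m).
It fails at once if the mug is pushed from its place (distance of mug from where it was at the start of the episode above 0.025 m).
It also fails if it takes over 67 s, if anything falls off the work surface, if the arm or the gripper's body presses on something with over 40 N, if the wrist force passes 120 N, or if a joint passes its speed limit or range.

### The arm

A 6-joint arm with a two-finger parallel gripper is mounted at the origin on a cart in front of the work surface, level with it; the furniture and walls round the work are solid. World frame = base frame: x ahead of the robot, y to its left, z up, the work surface at z = 0. Lengths are in m, angles in rad, forces in N, time in s.
With the tool pointing down it reaches from about 0.225 to 0.875 m from the base axis. Payload 3.4 kg.
Tool frame: the origin (TCP) lies at the very end of the fingers, on their centre line; the grasp point (between the pads) lies 19 mm behind it; z points along the fingers, y is the direction in which the jaws open and shut (so a half turn about z gives the same grasp; the last joint's range is limited). The gripper opens to 85 mm and grips with 20 to 120 N. Pads are 22 mm wide; open, the fingers measure 114 mm over their backs; the gripper's body (76 mm by 85 mm) begins 54 mm behind the grasp point. The pads swing forward as they close: fully open they stand 13 mm farther back than shut.
Start: joints at [1.164, 0.276, 1.505, -0, 1.361, -0.121], TCP at [0.162, 0.552, 0.194] pointing down, gripper open.
Joint ranges: [-2.89, 2.89], [-0.75, 2.08], [0.22, 2.7], [-1.18, 4.32], [0.11, 2.71], [-2.7, 2.7]. Speed limits (rad/s): [2.57, 2.57, 3.14, 3.14, 3.14, 3.14].

### API

Orientations are given as a unit quaternion [w, x, y, z].
In Python, from rig import manip gives the robot as it stands. The module is installed in compiled form; this text tells all that it offers.
- The arm moves only by the tool carry_out, never from a script. Its argument "moves" is one flat list of numbers, 5 for each row, row after row: the opening in per cent of the stroke, from 0 (shut) to 100 (fully open), then the shift along the world's x, y, z in cm, then the turn about the world's z in rad. A call has exactly 10 rows; each row shifts and turns the commanded pose from where the row before left it; what a row does not reach is not made up. A row lasts 1/10 s, in which the tool goes at most 50 mm and 8.59 degrees, less where a joint would pass 70% of its speed; a pose out of reach is approached as far as the arm can. A call is refused whole if a number of a shift passes 5 or a number of a turn 0.15, either way. A call with a gripper value outside its range is refused whole. The fingers move at their own pace and stop on an object; "squeeze" is the grip in N (left out, the last holds). Time passes only in rows, so rows that do not move let the fingers close, or fill a call up. It gives the time, the measured TCP pose, the force and the opening at its end, in the units of the state.
- manip.get_state(): the state, without advancing time (a new reading comes with each control period).
- manip.get_image(name): name is "side" or "top"; returns the picture (420x560x3 uint8, red, green, blue); there is no depth.
- manip.camera_info(name): a dict with "fov_y" (degrees; the focal length in pixels is half the picture's height over the tangent of half this angle, whatever the lens; pixels are square), "cx", "cy" (the principal point, pixels), "dist" ([k1, k2, p1, p2, k3] as OpenCV has them; the pictures are not rectified), "rvec" (rotation vector, rad) and "tvec" (3), from world to camera coordinates, as OpenCV has them. Camera axes: x right, y down, z forward; pixel columns grow to the right and rows downward; lengths in m; the calibration is good to about 2 mm. A picture is of the moment at which its call begins. camera_info takes no time and is no camera call.
- manip.sign_off(): hands the job in, once; it reports no verdict.
The state is a dict: "clock": time; "qpos": joint angles; "qd": joint speeds; "effort": joint torques, N m; "position": TCP position; "ee_rot": TCP orientation; "contact_force": force on the tool from outside, world axes, zero at the start; "moment": the same for the moment, N m; "width": finger opening in m.
Only numpy, scipy, OpenCV 4.12 (cv2) and the standard library are available. Lean on these libraries where they do the work, as an engineer would, in place of code of your own. Each camera call takes 0.05 s, during which the arm holds its last target. There are 200 camera calls.

## Working session

There is one attempt and no reset: what is moved stays moved. The work goes in short steps, Python scripts to look and compute and a tool call to move; the robot and the scene stay as the last step left them, time stands still between calls to the robot, and variables do not carry over. Pictures are saved under pics/ and viewed, about 8 in all and at most 12, crops included, and the job is handed in when it is done.

Besides the shell and the picture viewer there is one more tool, called after "Call:" as name(argument=value, ...) on one line, values as JSON. carry_out: Moves the arm, as the interface text tells. Its arguments: {"type":"object","properties":{"moves":{"type":"array","items":{"type":"number"}},"squeeze":{"type":"number"}},"required":["moves"]}

```bash
mkdir -p pics; cat > h.py <<'E'
import numpy as np, cv2
from rig import manip
def cam(n):
    c=manip.camera_info(n); f=210/np.tan(np.radians(c["fov_y"])/2)
    K=np.array([[f,0,c["cx"]],[0,f,c["cy"]],[0,0,1]])
    return K,np.array(c["dist"],float),np.array(c["rvec"],float),np.array(c["tvec"],float)
def ray(n,uv):
    K,d,r,t=cam(n); R=cv2.Rodrigues(r)[0]
    p=cv2.undistortPoints(np.array([[uv]],float),K,d)[0,0]
    v=R.T@np.array([p[0],p[1],1]); return -R.T@t, v/np.linalg.norm(v)
def onz(n,uv,z):
    o,v=ray(n,uv); return o+v*(z-o[2])/v[2]
def tri(a,ua,b,ub):
    o,v=ray(a,ua); p,w=ray(b,ub)
    s=np.linalg.lstsq(np.c_[v,-w],p-o,rcond=None)[0]
    A,B=o+v*s[0],p+w*s[1]; return (A+B)/2,np.linalg.norm(A-B)
def proj(n,X):
    K,d,r,t=cam(n); return cv2.projectPoints(np.array(X,float).reshape(-1,1,3),r,t,K,d)[0][:,0]
def snap(n,f):
    im=manip.get_image(n); cv2.imwrite(f,im[:,:,::-1]); return im
E
python3 - <<'E'
from h import *
for n in("side","top"):
    snap(n,f"pics/{n}0.png"); o,v=ray(n,(280,210)); print(n,o.round(3),v.round(3),manip.camera_info(n)["fov_y"])
s=manip.get_state(); print(s["position"],s["ee_rot"],s["width"])
E
```

```text
side [-0.224 -1.117  0.985] [ 0.485  0.7   -0.524] 42.12928641481879
top [0.343 0.035 1.358] [ 0.164 -0.02  -0.986] 54.355386545107805
[0.16188054 0.55117345 0.19279491] [-2.26087240e-04  1.42398215e-01  9.89809078e-01 -8.28954945e-04] 0.08563152940464536
```

View pics/side0.png

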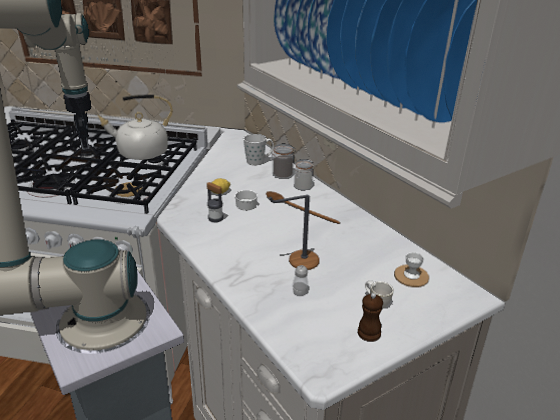

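View pics/top0.png

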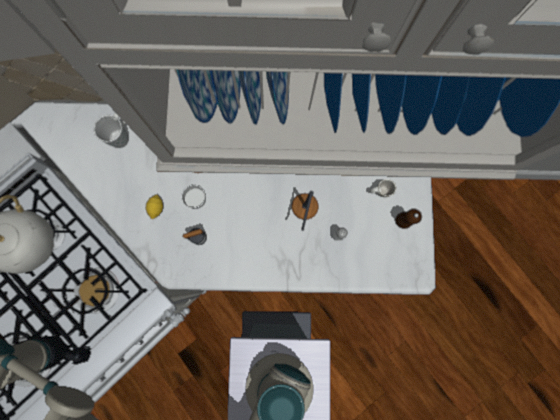

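```bash
python3 - <<'E'
from h import *
t=cv2.imread("pics/top0.png"); s=cv2.imread("pics/side0.png")
a=cv2.resize(t[165:265,135:435],None,fx=2.6,fy=2.6,interpolation=cv2.INTER_CUBIC)
b=cv2.resize(s[170:310,190:400],None,fx=2.4,fy=2.4,interpolation=cv2.INTER_CUBIC)
c=np.zeros((a.shape[0]+b.shape[0],780,3),np.uint8); c[:a.shape[0]]=a; c[a.shape[0]:,:b.shape[1]]=b
cv2.imwrite("pics/crop0.png",c); print(a.shape,b.shape)
E
```

```text
(260, 780, 3) (336, 504, 3)
```

View pics/crop0.png

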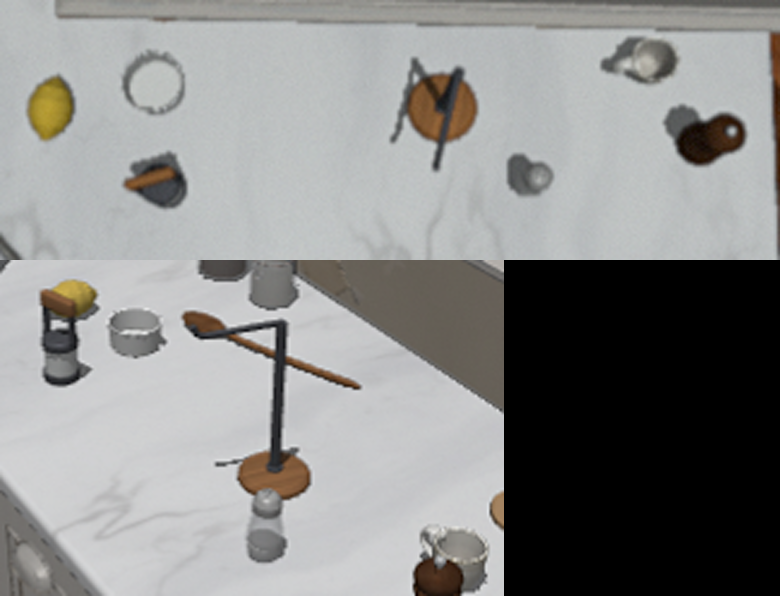

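```bash
python3 - <<'E'
from h import *
T=lambda x,y:(135+x/2.6,165+y/2.6)
S=lambda x,y:(190+x/2.4,170+(y-260)/2.4)
p=lambda k,v:print(k,np.round(v,4))
p("foot",onz("top",T(442,107),.016)); p("footS",onz("side",S(274,474),.016))
p("armroot",onz("top",T(459,71),.229)); p("tip",onz("top",T(436,167),.243))
print("tri tip",tri("top",T(436,166),"side",S(194,329)));print("tri root",tri("top",T(459,72),"side",S(282,323)))
a=onz("top",T(125,184),.130);b=onz("top",T(174,172),.130);p("bar",np.r_[a,b,np.linalg.norm(a-b)])
p("bar angle",np.arctan2(*(b-a)[[1,0]]))
print("bar c",tri("top",T(149,178),"side",S(59,302)))
p("lantern body bottom S",onz("side",S(61,373),0.003)) 
print("shaker top",tri("top",T(541,175),"side",S(267,491)), onz("top",T(541,175),.088)); p("shaker bot S",onz("side",S(266,549),0.0))
for n,x,y,z in(("ramekin",154,82,.04),("lemon",51,107,.03),("mug",653,60,.05),("mill",730,132,.125)): p(n,onz("top",T(x,y),z))
E
```

```text
foot [ 0.5812 -0.0752  0.016 ]
footS [ 0.5769 -0.0922  0.016 ]
armroot [ 0.5835 -0.0758  0.229 ]
tip [ 0.4765 -0.0509  0.243 ]
tri tip (array([ 0.48032148, -0.05249791,  0.23325538]), np.float64(0.0035756650980451263))
tri root (array([ 0.58593039, -0.07764993,  0.2205767 ]), np.float64(0.0038596573174810365))
bar [0.4621 0.3003 0.13   0.4773 0.2443 0.13   0.058 ]
bar angle -1.3051
bar c (array([0.47465629, 0.27412727, 0.11487602]), np.float64(0.007591044533490109))
lantern body bottom S [0.4748 0.2708 0.003 ]
shaker top (array([ 0.4896052 , -0.19006977,  0.08882413]), np.float64(0.0035019128003435083)) [ 0.48816407 -0.18931168  0.088     ]
shaker bot S [ 0.497  -0.1867  0.    ]
ramekin [0.6006 0.2904 0.04  ]
lemon [0.5674 0.4207 0.03  ]
mug [ 0.6415 -0.3383  0.05  ]
mill [ 0.5398 -0.4061  0.125 ]
```

Call:
carry_out(moves=[60,3,-2.8,0,-0.1,60,3,-2.8,0,-0.1,60,3,-2.8,0,-0.1,60,3,-2.8,0,-0.1,60,3,-2.8,0,-0.1,60,3,-2.8,0,-0.1,60,3,-2.8,0,-0.1,60,3,-2.8,0,-0.1,60,3,-2.8,0,-0.1,60,3,-2.8,0,-0.12], squeeze=60)

```text
clock: 1.1
position: [0.4629, 0.2703, 0.1933]
ee_rot: [-0.0, 0.609, 0.793, -0.0]
contact_force: [0.5, 1.2, 0.1]
width: 0.0517
```

```bash
cat >> h.py <<'E'
def st():
    s=manip.get_state(); q=s["ee_rot"]
    from scipy.spatial.transform import Rotation as Ro
    M=Ro.from_quat([q[1],q[2],q[3],q[0]]).as_matrix()
    print("t",round(s["clock"],2),"tcp",np.round(s["position"],4),"jaw",round(float(np.arctan2(M[1,1],M[0,1])),3),"zdir",M[:,2].round(3),"w",round(s["width"],4),"F",np.round(s["contact_force"],1),"q",np.round(s["qpos"],2)); return s
E
python3 - <<'E'
from h import *
st()
def z(n,x,y,w,h,f):
    im=manip.get_image(n)[y:y+h,x:x+w,::-1]; return cv2.resize(im,None,fx=f,fy=f,interpolation=cv2.INTER_CUBIC)
a=z("top",140,170,130,130,3);b=z("side",170,130,130,130,3)
cv2.imwrite("pics/l1.png",np.hstack([a,b]))
E
```

```text
t 1.1 tcp [0.4629 0.2703 0.1933] jaw 0.26 zdir [-0.001 -0.    -1.   ] w 0.0517 F [0.5 1.2 0.1] q [0.4  0.22 1.59 0.   1.34 0.14]
```

View pics/l1.png

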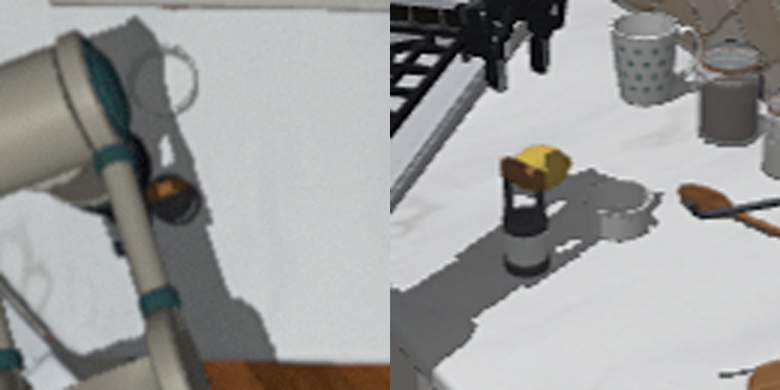

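Call:
carry_out(moves=[60,0.7,0.2,0,0,60,0,0,-2,0,60,0,0,-2,0,60,0,0,-2,0,60,0,0,-2,0,60,0,0,-0.6,0,60,0,0,0,0,0,0,0,0,0,0,0,0,0,0,0,0,0,0,0], squeeze=60)

```text
clock: 2.2
position: [0.4697, 0.2741, 0.1086]
ee_rot: [0.001, 0.607, 0.794, 0.001]
contact_force: [0.1, 0.5, -0.3]
width: 0.0078
```

Call:
carry_out(moves=[0,0,0,0,0,0,0,0,0,0,0,0,0,0,0,0,0,0,1,0,0,0,0,2,0,0,0,0,2,0,0,0,0,2,0,0,0,0,2,0,0,0,0,2,0,0,0,0,0,0])

```text
clock: 3.2
position: [0.4711, 0.2745, 0.2212]
ee_rot: [0.002, 0.608, 0.794, 0.003]
contact_force: [0.5, 0.5, -0.2]
width: -0.0001
```

```bash
python3 - <<'E'
from h import *
st()
def z(n,x,y,w,h,f):
    im=manip.get_image(n)[y:y+h,x:x+w,::-1]; return cv2.resize(im,None,fx=f,fy=f,interpolation=cv2.INTER_CUBIC)
a=z("top",140,170,130,130,3);b=z("side",170,110,130,130,3)
cv2.imwrite("pics/l2.png",np.hstack([a,b]))
E
```

```text
t 3.2 tcp [0.4711 0.2745 0.2212] jaw 0.265 zdir [ 0.007  0.003 -1.   ] w -0.0001 F [ 0.5  0.5 -0.2] q [0.4  0.21 1.52 0.   1.4  0.14]
```

View pics/l2.png

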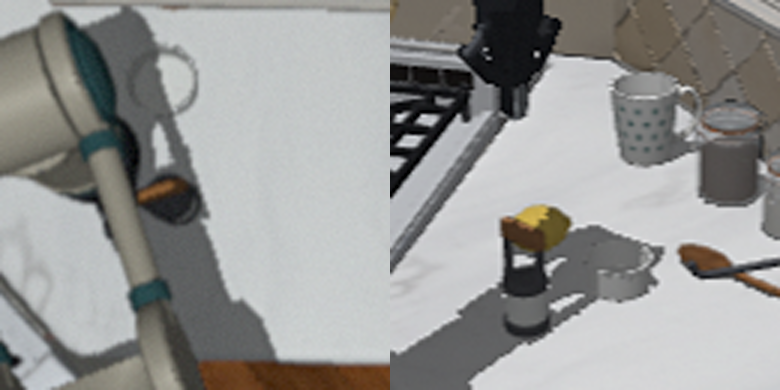

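```bash
python3 - <<'E'
from h import *
P=manip.get_state()["position"]
print("top crop",((proj("top",P)-[140,170])*3).round(),"side crop",((proj("side",P)-[170,110])*3+[390,0]).round())
B=[[.462,.300,.13],[.477,.244,.13],[.470,.272,.118],[.470,.272,0]]
print(((proj("top",B)-[140,170])*3).round(),((proj("side",B)-[170,110])*3+[390,0]).round())
E
```

```text
top crop [[138. 181.]] side crop [[511. 148.]]
[[129. 197.]
 [186. 184.]
 [160. 191.]
 [180. 203.]] [[498. 214.]
 [535. 231.]
 [517. 232.]
 [522. 324.]]
```

```bash
python3 - <<'E'
from h import *
for n in("side","top"):
    print(manip.camera_info(n))
    for uv in((304.2,259.2),(305,206.2),(500,350)):
        z=onz(n,uv,.016); print(uv,z.round(4),proj(n,z).round(2))
E
```

```text
{'fov_y': 42.12928641481879, 'cx': 268.0423898743898, 'cy': 209.6594863518119, 'dist': array([0.06047877, 0.        , 0.        , 0.        , 0.        ]), 'rvec': array([ 2.05570788, -0.60321845,  0.34756779]), 'tvec': array([-0.42758206,  0.28027944,  1.41662118])}
(304.2, 259.2) [ 0.5769 -0.0924  0.016 ] [[304.2 259.2]]
(305, 206.2) [0.7578 0.1503 0.016 ] [[305.  206.2]]
(500, 350) [ 0.7586 -0.6289  0.016 ] [[500. 350.]]
{'fov_y': 54.355386545107805, 'cx': 274.5131885220354, 'cy': 213.703726516679, 'dist': array([-0.00628263,  0.        ,  0.        ,  0.        ,  0.        ]), 'rvec': array([ 2.16799491, -2.12074791,  0.17583518]), 'tvec': array([0.01392936, 0.54969162, 1.28918932])}
(304.2, 259.2) [ 0.4052 -0.0743  0.016 ] [[304.2 259.2]]
(305, 206.2) [ 0.5811 -0.0752  0.016 ] [[305.  206.2]]
(500, 350) [ 0.1308 -0.701   0.016 ] [[500. 350.]]
```

```bash
python3 - <<'E'
from h import *
P=[[.162,.552,.194],[.162,.552,.30]]
print("start top",proj("top",P).round(),"side",proj("side",P).round())
print("now",proj("top",[[.471,.2745,.221],[.471,.2745,.35]]).round(),proj("side",[[.471,.2745,.221],[.471,.2745,.35]]).round())
print("base top",proj("top",[[0,0,0],[0,0,.1]]).round(),"side",proj("side",[[0,0,0],[0,0,.1]]).round())
t=cv2.imread("pics/top0.png")[300:420,0:160]; s=cv2.imread("pics/side0.png")[60:180,20:180]
im=snap("side","pics/side2.png")[:,:,::-1][100:220,140:300]; t2=snap("top","pics/top2.png")[:,:,::-1][170:290,120:280]
f=lambda a:cv2.resize(a,None,fx=2.4,fy=2.4,interpolation=cv2.INTER_CUBIC)
cv2.imwrite("pics/g.png",np.vstack([np.hstack([f(t),f(s)]),np.hstack([f(t2),f(im)])]))
E
```

```text
start top [[ 80. 340.]
 [ 61. 347.]] side [[ 86. 156.]
 [ 80. 125.]]
now [[186. 230.]
 [175. 223.]] [[211. 158.]
 [209. 120.]]
base top [[279. 388.]
 [280. 397.]] side [[102. 318.]
 [ 96. 288.]]
```

View pics/g.png

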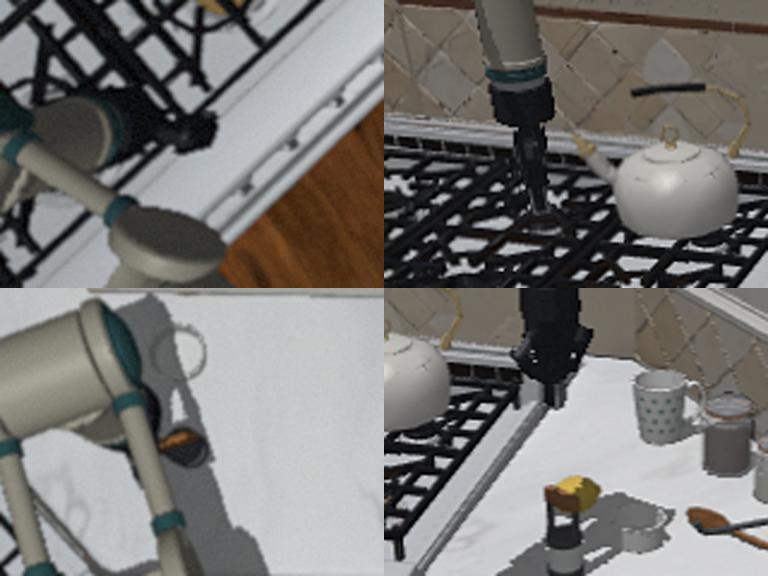

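```bash
python3 - <<'E'
from h import *
T=lambda x,y:(135+x/2.6,165+y/2.6)
S=lambda x,y:np.array((190+x/2.4,170+(y-260)/2.4))
F=lambda x,y:np.array((x,y))
for n,t,z,s in (("foot",T(442,107),.016,S(274,474)),("tip",T(436,167),.243,S(194,325)),("root",T(459,71),.229,S(283,320)),("shtop",T(541,175),.088,S(267,490)),("ramekin rim",T(154,82),.04,S(135,319)),("lemon",T(51,107),.028,S(77,298)),("bar",T(149,178),.13,S(59,298)),("mug rim",T(653,60),.055,S(460,543)),("milltop",T(730,132),.13,F(372,291))):
    X=onz("top",t,z); p=proj("side",X)[0]; print(n,X.round(3),"pred",p.round(1),"seen",s.round(1),"d",(s-p).round(1))
E
```

```text
foot [ 0.581 -0.075  0.016] pred [302.  255.8] seen [304.2 259.2] d [2.2 3.4]
tip [ 0.477 -0.051  0.243] pred [268.7 195.9] seen [270.8 197.1] d [2.1 1.2]
root [ 0.584 -0.076  0.229] pred [305.9 193.7] seen [307.9 195. ] d [2.  1.3]
shtop [ 0.488 -0.189  0.088] pred [300.  266.6] seen [301.2 265.8] d [ 1.3 -0.8]
ramekin rim [0.601 0.29  0.04 ] pred [244.5 195. ] seen [246.2 194.6] d [ 1.8 -0.5]
lemon [0.568 0.421 0.028] pred [218.1 184.9] seen [222.1 185.8] d [4.  0.9]
bar [0.47  0.273 0.13 ] pred [212. 184.] seen [214.6 185.8] d [2.6 1.8]
mug rim [ 0.64  -0.337  0.055] pred [379.  286.7] seen [381.7 287.9] d [2.6 1.2]
milltop [ 0.539 -0.404  0.13 ] pred [370.5 292.3] seen [372 291] d [ 1.5 -1.3]
```

Call:
carry_out(moves=[0,-1,-3.3,0,0,0,-1,-3.3,0,0,0,-1,-3.3,0,0,0,-1,-3.3,0,0,0,-1,-3.3,0,0,0,0,0,-4,0,0,0,0,-4,0,0,0,0,-4,0,0,0,0,-4,0,0,0,0,0,0])

```text
clock: 4.4
position: [0.4131, 0.108, 0.0528]
ee_rot: [-0.005, 0.608, 0.794, -0.005]
contact_force: [-1.4, 0.6, -0.3]
width: -0.0002
```

```bash
python3 - <<'E'
from h import *
s=st(); P=s["position"]
a=snap("side","pics/side3.png"); b=snap("top","pics/top3.png")
ps=proj("side",P)[0]; pt=proj("top",P)[0]; print(ps,pt)
def c(im,p,f=3.2):
    im=im[:,:,::-1].copy(); x,y=np.round(p).astype(int); 
    r=cv2.resize(im[y-75:y+75,x-60:x+60],None,fx=f,fy=f,interpolation=cv2.INTER_CUBIC)
    cv2.circle(r,(int(60*f),int(75*f)),4,(0,0,255),1); return r
cv2.imwrite("pics/g3.png",np.hstack([c(b,pt),c(a,ps)]))
E
```

```text
t 4.4 tcp [0.4131 0.108  0.0528] jaw 0.265 zdir [-0.013 -0.001 -1.   ] w -0.0002 F [-1.4  0.6 -0.3] q [ 0.09  0.2   2.01  0.    0.95 -0.17]
[222.22362281 233.29566337] [247.8527506  254.92433656]
```

View pics/g3.png

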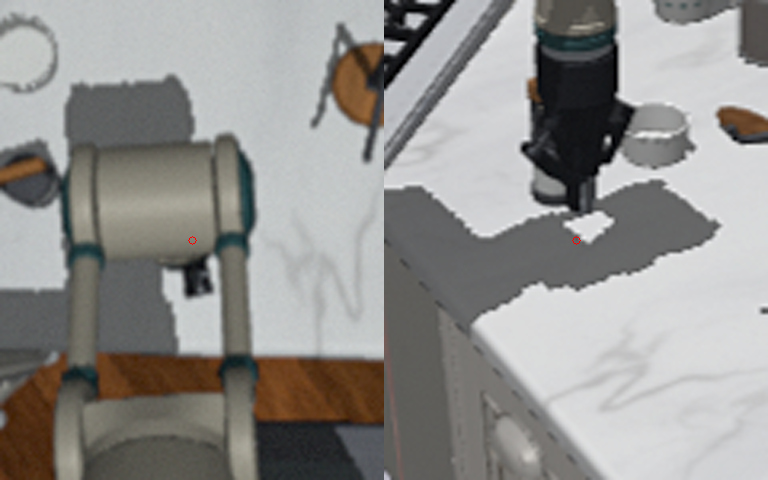

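```bash
python3 - <<'E'
from h import *
print(tri("top",(249.4,270.5),"side",(224,224.5)))
for z in(.03,.0528,.1,.15): print(z,onz("top",(249.4,268),z).round(3),onz("side",(224,224.5),z).round(3))
# start frame: seen top tip ~ (83,354)
print(onz("top",(83,354),.194), onz("side",(211,148),.221))
E
```

```text
(array([0.38374648, 0.08801855, 0.10522641]), np.float64(0.04628610821984173))
0.03 [0.373 0.103 0.03 ] [0.458 0.179 0.03 ]
0.0528 [0.372 0.102 0.053] [0.441 0.148 0.053]
0.1 [0.371 0.099 0.1  ] [0.408 0.084 0.1  ]
0.15 [0.37  0.097 0.15 ] [0.372 0.016 0.15 ]
[0.12632633 0.54118951 0.194     ] [0.50714097 0.34133054 0.221     ]
```

Call:
carry_out(moves=[60,0,0,4,0,60,0,0,4,0,60,0,0,4,0,60,0,0,4,0,60,1,3.3,0,0,60,1,3.3,0,0,60,1,3.3,0,0,60,1,3.3,0,0,60,1,3.3,0,0,60,0,0,0,0])

```text
clock: 5.5
position: [0.4712, 0.278, 0.2202]
ee_rot: [0.001, 0.606, 0.795, 0.003]
contact_force: [-0.5, -1.1, -0.5]
width: 0.051
```

```bash
python3 - <<'E'
from h import *
st()
E
```

```text
t 5.5 tcp [0.4712 0.278  0.2202] jaw 0.268 zdir [ 0.005  0.004 -1.   ] w 0.051 F [-0.5 -1.1 -0.5] q [0.4  0.22 1.52 0.   1.4  0.14]
```

Call:
carry_out(moves=[60,0,-0.4,-3,0,60,0,0,-3,0,60,0,0,-3,0,60,0,0,-3,0,60,0,0,-2.2,0,60,0,0,0,0,0,0,0,0,0,0,0,0,0,0,0,0,0,0,0,0,0,0,0,0])

```text
clock: 6.5
position: [0.4712, 0.2702, 0.0779]
ee_rot: [0.002, 0.607, 0.794, 0.002]
contact_force: [1.1, -0.4, 6.2]
width: 0.0126
```

Call:
carry_out(moves=[0,0,0,0,0,0,0,0,0,0,0,0,0,0,0,0,0,0,0,0,0,0,0,0,0,0,0,0,0,0,0,0,0,0,0,0,0,0,0,0,0,0,0,0,0,0,0,0,0,0])

```text
clock: 7.5
position: [0.4713, 0.2702, 0.0779]
ee_rot: [0.002, 0.607, 0.794, 0.002]
contact_force: [1.1, -1.0, 7.2]
width: 0.0124
```

```bash
python3 - <<'E'
from h import *
st()
a=snap("side","pics/side4.png"); b=snap("top","pics/top4.png")
f=lambda a:cv2.resize(a[:,:,::-1],None,fx=3,fy=3,interpolation=cv2.INTER_CUBIC)
cv2.imwrite("pics/g4.png",np.hstack([f(b[170:290,140:270]),f(a[110:230,150:280])]))
E
```

```text
t 7.5 tcp [0.4713 0.2702 0.0779] jaw 0.265 zdir [ 0.005  0.001 -1.   ] w 0.0124 F [ 1.1 -1.   7.2] q [ 0.39  0.32  1.75 -0.    1.07  0.13]
```

View pics/g4.png

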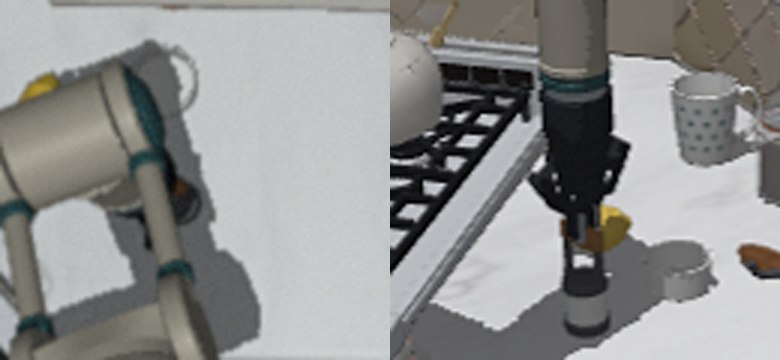

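Call:
carry_out(moves=[0,0,0,2,0,0,0,0,3,0,0,0,0,3,0,0,0,0,3,0,0,0,0,3.6,0,0,-0.5,-3,0,-0.05,0,-0.5,-3,0,-0.05,0,-0.5,-3,0,-0.05,0,-0.5,-3,0,-0.05,0,-0.5,-3,0,-0.05], squeeze=70)

```text
clock: 8.6
position: [0.4433, 0.1187, 0.2218]
ee_rot: [-0.0, 0.702, 0.712, -0.0]
contact_force: [0.5, -0.8, -2.1]
width: 0.012
```

Call:
carry_out(moves=[0,-0.5,-3,0,-0.05,0,-0.5,-3,0,-0.05,0,-0.5,-3,0,-0.05,0,-0.5,-3,0,-0.05,0,-0.5,-2,0,-0.05,0,-0.5,-1.7,0,0,0,0,0,0,0,0,0,0,0,0,0,0,0,0,0,0,0,0,0,0])

```text
clock: 9.6
position: [0.4142, -0.0365, 0.2217]
ee_rot: [-0.0, 0.785, 0.62, 0.0]
contact_force: [-0.3, -0.1, -1.3]
width: 0.0116
```

```bash
python3 - <<'E'
from h import *
st()
a=snap("side","pics/side5.png"); b=snap("top","pics/top5.png")
f=lambda a:cv2.resize(a[:,:,::-1],None,fx=3,fy=3,interpolation=cv2.INTER_CUBIC)
cv2.imwrite("pics/g5.png",np.hstack([f(b[170:310,220:350]),f(a[120:260,205:335])]))
E
```

```text
t 9.6 tcp [ 0.4142 -0.0365  0.2217] jaw -0.234 zdir [ 0.  0. -1.] w 0.0116 F [-0.3 -0.1 -1.3] q [-0.26  0.01  1.76  0.    1.37 -0.02]
```

View pics/g5.png

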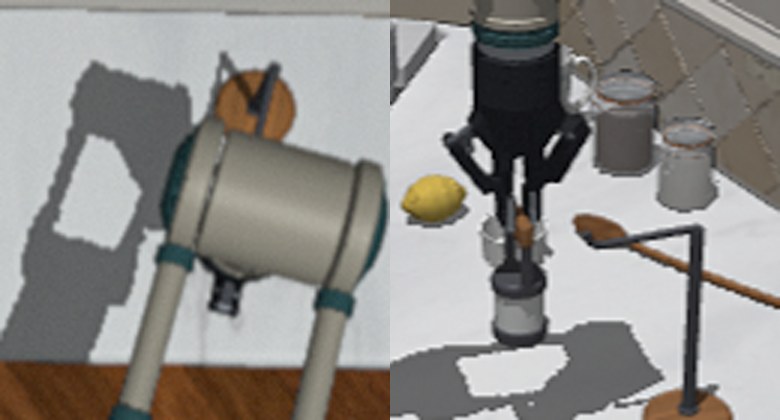

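```bash
python3 - <<'E'
from h import *
X=lambda z:[.414,-.0365,z]
for z in(.134,.144,.154): print(z,"light",proj("side",X(z+.033))[0].round(1),"barc",proj("side",X(z+.118))[0].round(1),"bottom",proj("side",X(z))[0].round(1))
c=lambda x,y:((x-390)/3+205,y/3+120)
print("seen light",c(520,308),"bar",c(523,231),"bottom c",c(520,334))
print("tip seen",c(590,240),"pred",proj("side",[.475,-.051,.235]), "root seen",c(697,229),proj("side",[.581,-.076,.229]))
E
```

```text
0.134 light [246.5 223.7] barc [246.1 196.9] bottom [246.7 233.7]
0.144 light [246.5 220.6] barc [246.1 193.7] bottom [246.6 230.7]
0.154 light [246.4 217.5] barc [246.  190.4] bottom [246.6 227.6]
seen light (248.33333333333334, 222.66666666666669) bar (249.33333333333334, 197.0) bottom c (248.33333333333334, 231.33333333333331)
tip seen (271.6666666666667, 200.0) pred [[268.24448904 198.58879421]] root seen (307.3333333333333, 196.33333333333331) [[305.17159543 193.99707498]]
```

Call:
carry_out(moves=[0,0,0,0.4,0,0,1.2,-0.28,0,0,0,1.2,-0.28,0,0,0,1.2,-0.28,0,0,0,1.2,-0.28,0,0,0,1.2,-0.28,0,0,0,1.2,-0.28,0,0,0,1.2,-0.28,0,0,0,1.2,-0.28,0,0,0,0,0,0,0])

```text
clock: 10.7
position: [0.5121, -0.0603, 0.2254]
ee_rot: [0.0, 0.785, 0.619, 0.0]
contact_force: [0.2, -0.1, -1.5]
width: 0.0122
```

```bash
python3 - <<'E'
from h import *
st()
a=snap("side","pics/side6.png"); b=snap("top","pics/top6.png")
f=lambda a:cv2.resize(a[:,:,::-1],None,fx=3,fy=3,interpolation=cv2.INTER_CUBIC)
cv2.imwrite("pics/g6.png",np.hstack([f(b[170:310,220:350]),f(a[120:260,225:355])]))
E
```

```text
t 10.7 tcp [ 0.5121 -0.0603  0.2254] jaw -0.235 zdir [ 0.001 -0.    -1.   ] w 0.0122 F [ 0.2 -0.1 -1.5] q [-0.25  0.17  1.57 -0.    1.4  -0.02]
```

View pics/g6.png

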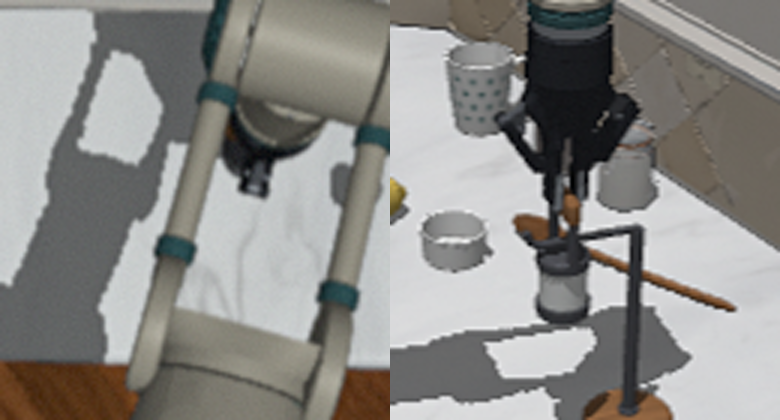

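Call:
carry_out(moves=[0,0,0,-0.5,0,0,0,0,-0.5,0,0,0,0,-0.4,0,0,0,0,-0.3,0,0,0,0,0,0,0,0,0,0,0,0,0,0,0,0,0,0,0,0,0,0,0,0,0,0,0,0,0,0,0])

```text
clock: 11.8
position: [0.5102, -0.0597, 0.2087]
ee_rot: [0.0, 0.785, 0.619, 0.0]
contact_force: [0.6, -0.1, -2.0]
width: 0.0119
```

Call:
carry_out(moves=[0,0,0,-0.2,0,0,0,0,-0.2,0,0,0,0,0,0,0,0,0,-0.1,0,0,0,0,0,0,0,0,0,0,0,0,0,0,0,0,0,0,0,0,0,0,0,0,0,0,0,0,0,0,0])

```text
clock: 12.8
position: [0.5102, -0.0597, 0.2036]
ee_rot: [0.0, 0.785, 0.619, 0.0]
contact_force: [-0.0, 0.2, -1.8]
width: 0.0118
```

Call:
carry_out(moves=[0,0,0,-0.2,0,0,0,0,0,0,0,0,0,-0.2,0,0,0,0,0,0,0,0,0,0,0,0,0,0,0,0,0,0,0,0,0,0,0,0,0,0,0,0,0,0,0,0,0,0,0,0])

```text
clock: 13.8
position: [0.5102, -0.0597, 0.2006]
ee_rot: [0.0, 0.785, 0.619, 0.0]
contact_force: [-2.3, 0.3, 6.0]
width: 0.0123
```

Call:
carry_out(moves=[20,0,0,0,0,25,0,0,0,0,30,0,0,0,0,40,0,0,0,0,50,0,0,0,0,50,0,0,0,0,50,0,0,1,0,50,0,0,2,0,50,0,0,3,0,50,0,0,3,0])

```text
clock: 14.8
position: [0.51, -0.0597, 0.2911]
ee_rot: [0.0, 0.785, 0.619, 0.0]
contact_force: [-0.2, -0.9, 0.2]
width: 0.0426
```

```bash
python3 - <<'E'
from h import *
st()
a=snap("side","pics/side7.png"); b=snap("top","pics/top7.png")
f=lambda a:cv2.resize(a[:,:,::-1],None,fx=3,fy=3,interpolation=cv2.INTER_CUBIC)
cv2.imwrite("pics/g7.png",np.hstack([f(b[160:300,250:380]),f(a[160:300,225:355])]))
E
```

```text
t 14.8 tcp [ 0.51   -0.0597  0.2911] jaw -0.235 zdir [ 0. -0. -1.] w 0.0426 F [-0.2 -0.9  0.2] q [-0.25  0.14  1.45 -0.    1.56 -0.02]
```

View pics/g7.png

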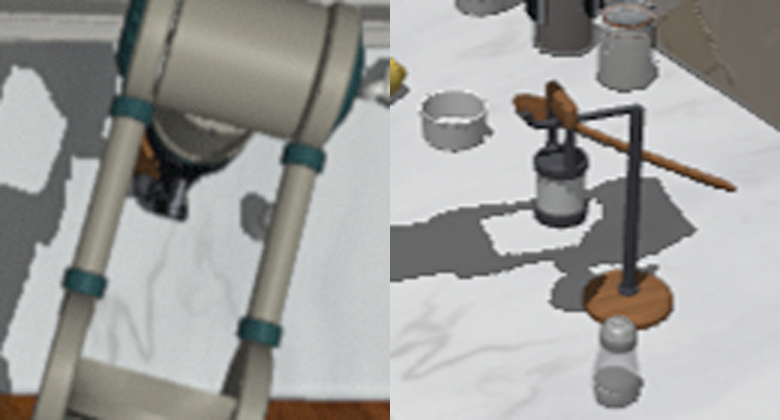

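Call:
carry_out(moves=[90,-0.2,-1.3,0,-0.142,90,-0.2,-1.3,0,-0.142,90,-0.2,-1.3,0,-0.142,90,-0.2,-1.3,0,-0.142,90,-0.2,-1.3,0,-0.142,90,-0.2,-1.3,0,-0.142,90,-0.2,-1.3,0,-0.142,90,-0.2,-1.3,0,-0.142,90,-0.2,-1.3,0,-0.142,90,-0.2,-1.3,0,-0.142], squeeze=25)

```text
clock: 15.9
position: [0.4898, -0.1901, 0.2895]
ee_rot: [-0.0, 0.999, -0.045, -0.0]
contact_force: [-0.9, -0.2, 0.2]
width: 0.077
```

Call:
carry_out(moves=[90,-0.2,0,0,-0.146,90,0,0,-3,0,90,0,0,-3,0,90,0,0,-3,0,90,0,0,-3,0,90,0,0,-3,0,90,0,0,0,0,90,0,0,0,0,90,0,0,0,0,90,0,0,0,0])

```text
clock: 16.9
position: [0.4893, -0.1904, 0.1415]
ee_rot: [0.001, 0.993, -0.115, 0.002]
contact_force: [-0.1, 0.4, -0.2]
width: 0.0769
```

```bash
python3 - <<'E'
from h import *
P=st()["position"]
a=snap("side","pics/side8.png"); b=snap("top","pics/top8.png")
# shaker silhouette in side: white-worktop difference around expected place; compare with expected projections
for X in([.488,-.189,0],[.488,-.189,.045],[.488,-.189,.088],P+[0,0,.031]): print(np.round(X,3),proj("side",X)[0].round(1))
g=cv2.cvtColor(a,cv2.COLOR_RGB2GRAY)
for v in range(258,298,4): print(v,g[v,282:322:2])
E
```

```text
t 16.9 tcp [ 0.4893 -0.1904  0.1415] jaw -1.801 zdir [ 0.003 -0.002 -1.   ] w 0.0769 F [-0.1  0.4 -0.2] q [-0.5   0.23  1.7  -0.    1.21  1.3 ]
[ 0.488 -0.189  0.   ] [298.7 292. ]
[ 0.488 -0.189  0.045] [299.3 279.2]
[ 0.488 -0.189  0.088] [299.9 266.6]
[ 0.489 -0.19   0.172] [301.8 240.8]
258 [106 106 106  95  47  49 115 114 106 107  44  42  47  64  54  54  54  54
  52 106]
262 [101 104 104 104  70 106 112 117  48  53  54  51  49  51  51  52  52  53
  52 106]
266 [133 232 229 229 232 177  51  55 156 166 145 126  56  58  59  58  54  60
 104 104]
270 [ 99  98  96  95  94  95 102 146 161 213 177 148 111  99 101 106 106 104
 104 104]
274 [218 219 218 219 220 220 192  96 119 129 129 107  79 106 104 104 105 104
 104 103]
278 [216 217 218 216 215 218 174 166 167 166 166 125 119 102 103 103 102 103
 102 102]
282 [206 210 214 216 220 201 160 155 143 143 151 173 162 210  96 103 104 102
 102 100]
286 [215 213 212 213 215 178 127 135 134 132 130 126 116 114 215  94  99 210
  98 101]
290 [212 213 212 214 216 194 125 145 121 120 118 113  96 160 220  89  99 103
 102 103]
294 [214 215 213 215 215 216 153 106 113 113 105  98 194 218 215 216 217 210
 203 219]
```

Call:
carry_out(moves=[90,-0.1,0.1,-3,0,90,0,0,-3,0,90,0,0,-3,0,90,0,0,-3,0,90,0,0,-1.1,0,90,0,0,0,0,0,0,0,0,0,0,0,0,0,0,0,0,0,0,0,0,0,0,0,0], squeeze=25)

```text
clock: 18.0
position: [0.4885, -0.189, 0.0102]
ee_rot: [0.0, 0.993, -0.115, 0.002]
contact_force: [1.0, 0.8, 6.0]
width: 0.0353
```

Call:
carry_out(moves=[0,0,0,0,0,0,0,0,0,0,0,0,0,0,0,0,0,0,0,0,0,0,0,0,0,0,0,0,0,0,0,0,0,0,0,0,0,0,0,0,0,0,0,0,0,0,0,0,0,0])

```text
clock: 19.0
position: [0.4886, -0.189, 0.0102]
ee_rot: [0.0, 0.993, -0.115, 0.002]
contact_force: [1.5, 1.4, 6.4]
width: 0.0358
```

Call:
carry_out(moves=[0,0,0,-0.2,0,0,-0.49,0.11,0,0,0,-0.49,0.11,0,0,0,-0.49,0.11,0,0,0,-0.49,0.11,0,0,0,-0.49,0.11,0,0,0,-0.49,0.11,0,0,0,-0.49,0.11,0,0,0,-0.49,0.11,0,0,0,0,0,0,0])

```text
clock: 20.0
position: [0.449, -0.18, 0.0082]
ee_rot: [0.0, 0.993, -0.115, 0.002]
contact_force: [1.1, 1.4, 9.3]
width: 0.0351
```

```bash
python3 - <<'E'
from h import *
P=st()["position"]
a=snap("side","pics/side9.png"); b=snap("top","pics/top9.png")
f=lambda a:cv2.resize(a[:,:,::-1],None,fx=4.5,fy=4.5,interpolation=cv2.INTER_CUBIC)
cv2.imwrite("pics/g9.png",np.hstack([f(b[200:310,280:360]),f(a[215:325,245:335])]))
E
```

```text
t 20.0 tcp [ 0.449  -0.18    0.0082] jaw -1.801 zdir [ 0.003 -0.001 -1.   ] w 0.0351 F [1.1 1.4 9.3] q [-0.53  0.32  1.97  0.    0.85  1.27]
```

View pics/g9.png

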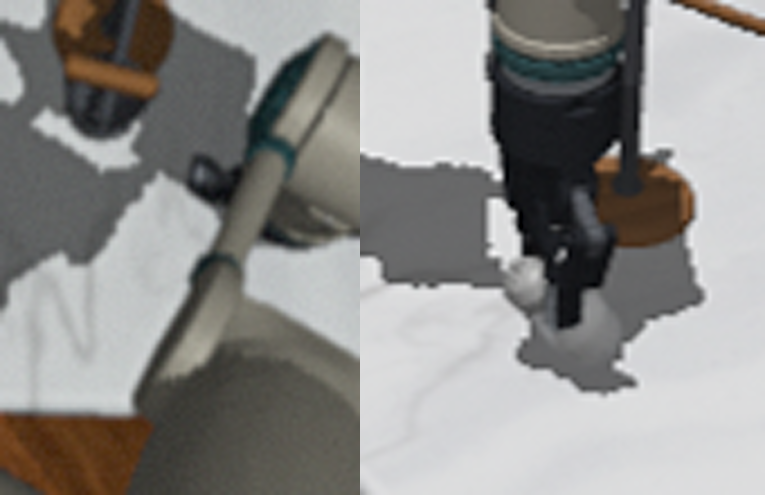

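```bash
python3 - <<'E'
from h import *
P=manip.get_state()["position"]; n=np.array([.228,.974,0]); u=np.array([-.974,.228,0])
def pl(px,b=(2,1.5)):
    o,v=ray("side",np.array(px)-b); X=o+v*((P-o)@n)/(v@n); return np.array([(X-P)@u,X[2]])
c=lambda x,y:((x-360)/4.5+245,y/4.5+215)
for b in((2,1.5),(0,0)):
    A=pl(c(523,283),b);B=pl(c(580,352),b);C=pl(c(583,372),b);D=pl(c(568,322),b)
    print("cap",A.round(3),"low",B.round(3),"bottom edge",C.round(3),"fingertip",D.round(3),"ang",np.degrees(np.arctan2(A[0]-B[0],A[1]-B[1])).round(1))
E
```

```text
cap [0.019 0.07 ] low [-0.019  0.007] bottom edge [-0.022 -0.01 ] fingertip [-0.011  0.033] ang 31.2
cap [0.013 0.064] low [-0.025 -0.   ] bottom edge [-0.028 -0.017] fingertip [-0.017  0.026] ang 31.3
```

Call:
carry_out(moves=[0,0,0,0,0,0,0,0,0,0,0,0,0,1,0,0,0,0,2,0,0,0,0,2.5,0,0,0,0,2.5,0,0,0,0,2.5,0,0,0,0,2.5,0,0,0,0,1.6,0,0,0,0,0,0], squeeze=40)

```text
clock: 21.1
position: [0.4491, -0.1809, 0.155]
ee_rot: [0.001, 0.993, -0.115, 0.002]
contact_force: [-0.1, -0.9, -0.8]
width: 0.0348
```

Call:
carry_out(moves=[0,-1,1.7,0,0,0,-1,1.7,0,0,0,-1,1.7,0,0,0,-1,1.7,0,0,0,-1,1.7,0,0,0,-1,1.7,0,0,0,-1,1.7,0,0,0,-0.7,1.7,0,0,0,0,1.7,0,0,0,0,0,0,0])

```text
clock: 22.1
position: [0.3696, -0.0246, 0.1526]
ee_rot: [-0.0, 0.994, -0.113, -0.0]
contact_force: [-0.3, -0.6, -1.7]
width: 0.0347
```

```bash
python3 - <<'E'
from h import *
P=st()["position"]
a=snap("side","pics/side10.png"); b=snap("top","pics/top10.png")
for k,X in {"tip":P+[0,0,.035],"bot":P+[.03*.974,-.03*.228,.002],"cap":P+[.03*.974-.974*.045,-.007+.228*.045,.078]}.items(): print(k,proj("side",X)[0].round(1)+[2,1.5])
c=proj("side",P+[0,0,.03])[0].astype(int); g=cv2.cvtColor(a,cv2.COLOR_RGB2GRAY)
print(c)
for v in range(c[1]-24,c[1]+22,2): print(v,''.join("%4d"%q for q in g[v,c[0]-24:c[0]+30:2]))
E
```

```text
t 22.1 tcp [ 0.3696 -0.0246  0.1526] jaw -1.798 zdir [-0.     0.001 -1.   ] w 0.0347 F [-0.3 -0.6 -1.7] q [-0.26 -0.01  1.96  0.    1.19  1.54]
tip [232.  221.6]
bot [242.9 229.7]
cap [226.2 208.9]
[230 221]
197  210 210 208 209 209 209 211 216  77  18  22  28  19  19  48  92  66  71 124 149 152 154 154 152 144 163 209
199  208 207 207 208 208 203 205 208 211  42  21  28  17  25  44  91  93  48 102 213 212 200 195 184 152 123 218
201  207 207 207 207 208 207 210 210 215  11  22  29  20  27  32  45  49  25  69 144 148 132 136 103 102 100 224
203  207 209 209 210 209 209 210 211 214 115  16  32  32  21  19  33  42  21  95 137 132 127 112 114 104  98 107
205  208 208 210 209 209 210 210 211 211 191  22  25  32  21  19  24  21  16 103 137 132 128 122 115 103 165 156
207  209 210 210 210 210 210 210 211 213 186  20  18  27  18  19  20  20  15 124 134 133 128 121 112  96 166 218
209  210 210 211 210 210 210 212 211 186 141 170 128  26  23  20  21  18  12 127 149 129 120 110 181 215 218 217
211  206 206 208 210 210 210 210 215 115 136 184 165  21  21  20  24  19  37 223 216 208 217 219 218 
[... 1006 characters left out ...]
19 217 217 216 217 217
231  215 216 216 216 217 215 216 218 218 218 218 215 216 206 135  96 106 109 107 159 202 217 217 218 218 220 222
233  216 216 216 216 215 215 217 218 217 216 214 214 214 216 219 169 126 145 170 202 219 220 225 189 125 127 114
235  218 218 218 217 217 218 218 217 215 213 215 216 218 218 217 219 216 219 226 227 228 126  96 100 102 102 102
237  218 219 221 219 219 217 218 217 216 217 220 224 226 226 226 188 127 129  98 100 100 103 104 104 104 104 104
239  228 185 129 129 129 127 127 127 126 128 129  98  99  99  98 100 100  95  95 101 104 103 103 102 104 104 105
241   97 100 101 101 101 100  99  98  96  94  94  95 164 214 213 213 212 223 223 213  98 104 104 104 104 104 104
```

```bash
python3 - <<'E'
from h import *
P=manip.get_state()["position"]; n=np.array([.228,.974,0]); u=np.array([-.974,.228,0]); z=np.array([0,0,1])
t=np.linspace(0,6.28,60)[:,None]
for th in(20,25,30,35,40,45):
    a=np.radians(th); k=u*np.sin(a)+z*np.cos(a); e=u*np.cos(a)-z*np.sin(a)
    B=P+[0,0,.054]-.0606*k
    ring=lambda s,r:proj("side",B+s*k+r*(np.cos(t)*e+np.sin(t)*n))
    rim=np.vstack([ring(.0,.019),ring(.006,.021)]); cap=np.vstack([ring(.072,.018),ring(.08,.016),ring(.087,.009)])
    print(th,"size",(rim[:,0].max()-cap[:,0].min()).round(1),(rim[:,1].max()-cap[:,1].min()).round(1),"rim max",rim.max(0).round(1)+[2,1.5],"cap min",cap.min(0).round(1)+[2,1.5])
E
```

```text
20 size 22.6 30.7 rim max [246.9 236.9] cap min [224.3 206.2]
25 size 24.4 29.8 rim max [248.4 236.2] cap min [224.  206.4]
30 size 26.1 28.9 rim max [249.7 235.4] cap min [223.7 206.5]
35 size 27.5 27.9 rim max [251.  234.5] cap min [223.4 206.6]
40 size 28.8 26.7 rim max [252.1 233.5] cap min [223.3 206.8]
45 size 29.9 25.4 rim max [253.1 232.4] cap min [223.2 207. ]
```

```bash
python3 - <<'E'
from h import *
print(onz("top",(304.8,216.7),.253).round(4))
E
```

```text
[ 0.5099 -0.0555  0.253 ]
```

Call:
carry_out(moves=[0,0.6,-0.17,0,0,0,0.6,-0.17,0,0,0,0.6,-0.17,0,0,0,0.6,-0.17,0,0,0,0.6,-0.17,0,0,0,0.4,-0.11,0,0,0,0,0,0,0,0,0,0,0,0,0,0,0,0,0,0,0,0,0,0])

```text
clock: 23.2
position: [0.4046, -0.0364, 0.1527]
ee_rot: [0.0, 0.993, -0.115, -0.0]
contact_force: [-0.2, -1.0, -0.6]
width: 0.0345
```

Call:
carry_out(moves=[0,0.4,-0.1,0,0,0,0.4,-0.1,0,0,0,0,0,0,0,0,0,0,0,0,0,0,0,0,0,0,0,0,0,0,0,0,0,0,0,0,0,0,0,0,0,0,0,0,0,0,0,0,0,0])

```text
clock: 24.2
position: [0.4129, -0.0385, 0.1527]
ee_rot: [0.0, 0.993, -0.115, 0.0]
contact_force: [-0.6, 0.6, -0.6]
width: 0.0346
```

```bash
python3 - <<'E'
from h import *
P=st()["position"]
a=snap("side","pics/side11.png"); snap("top","pics/top11.png"); g=cv2.cvtColor(a,cv2.COLOR_RGB2GRAY)
B=P+[.026*.974,-.026*.228,.002]; L=np.array([.510,-.0575,.156])
print("bot",proj("side",B)[0].round(1)+[2,1.5],"light",proj("side",L)[0].round(1)+[2,1.5],"dist",np.linalg.norm((B-L)[:2]))
for v in range(206,244,3): print(v,''.join("%4d"%q for q in g[v,226:304:3]))
E
```

```text
t 24.2 tcp [ 0.4129 -0.0385  0.1527] jaw -1.801 zdir [ 0. -0. -1.] w 0.0346 F [-0.6  0.6 -0.6] q [-0.26  0.06  1.88 -0.    1.2   1.54]
bot [257.6 227.7] light [281.7 222. ] dist 0.0729191093222477
206  211 212 212 215 128 136 155  28  21  20  17 197 216 217 216 216 217 136  91 108  93 208  77  70  87 160
209  211 212 214 214 162 162 205  23  20  22  16 224 217 216 216 216 194  30  31  44  51 185 217 215 213  54
212  212 214 214 215 120 143 152  72  21  21 219 216 218 217 217 222  65  74  79  56  42  32 221 215 217 219
215  212 213 214 216 182 114  95  85  18  24 181 218 217 215 216 221  52  80  86  59  47  50 220 216 217 216
218  214 215 216 216 218 191 124  98  23  23 137 149 218 218 217 217 102  45  51  47  44  93 218 215 216 217
221  215 218 217 218 218 219 160 114  51  93 136 127 205 217 217 216 131 122 131 110 109 128 218 217 217 217
224  217 218 218 218 218 217 219 168 116 125 125 121 157 217 217 218 135 144 147 142 121 127 218 217 216 216
227  218 217 217 218 216 215 215 199 104 111 114 115 182 219 217 221 119 145 147 142 128  81 222 216 215 216
230  218 216 215 213 216 216 216 216 204 101  97 170 220 220 225 230  60 143 151 144 123  52 220 214 215 217
233  213 213 215 217 218 217 217 219 220 221 223 226 124  99 102 103  60  51  53  50  44  77 217 215 214 216
236  223 180 226 227 227 124 127 115  96  98 100 102 103 102 104 104 103 101  94  86 213 217 214 214 212 215
239  101 103 101  99  94  93 214 212 219 216 221 170 103 104 103 103 102 102 104 102 175 213 211 210 209 213
242  104  97 223 220 219 219 219 218 219 219 219 222  99 103 103 103 101 102 103 101 110 213 208 210 209 214
```

Call:
carry_out(moves=[0,0.3,-0.07,-0.3,0,0,0.2,-0.05,-0.2,0,0,0,0,0,0,0,0,0,0,0,0,0,0,0,0,0,0,0,0,0,0,0,0,0,0,0,0,0,0,0,0,0,0,0,0,0,0,0,0,0])

```text
clock: 25.3
position: [0.4179, -0.0397, 0.1477]
ee_rot: [0.0, 0.993, -0.115, 0.0]
contact_force: [0.5, -0.2, -1.5]
width: 0.0345
```

```bash
python3 - <<'E'
from h import *
st()
a=snap("side","pics/side12.png").astype(int); b=cv2.imread("pics/side11.png")[:,:,::-1].astype(int)
d=np.abs(a-b).max(2); print("lantern change",d[205:236,272:292].max(), "shaker rows"); g=a.mean(2).astype(int)
for v in (221,224,227,230,233): print(v,g[v,245:280:2])
manip.sign_off()
E
```

```text
t 25.3 tcp [ 0.4179 -0.0397  0.1477] jaw -1.801 zdir [ 0. -0. -1.] w 0.0345 F [ 0.5 -0.2 -1.5] q [-0.26  0.07  1.88 -0.    1.18  1.54]
lantern change 5 shaker rows
221 [179 140  89  14  15  40 137 136 126 208 218 217 216 217 189 132 122 147]
224 [218 161 169 123 122 129 130 128 121 128 210 217 218 218 191 135 144 146]
227 [215 210 159 105 117 120 117 118 117 136 205 217 217 221 109 137 145 147]
230 [216 216 218 186 100 102 106 107 146 191 220 222 225 229  47  85 143 152]
233 [217 217 219 219 220 193 183 197 227 125  97 101 102 103  89  47  50  53]
the job is handed in; nothing more can be done
```

The lantern hangs on the hook by its handle, let go, and the shaker is held still in front of it on the tip side. I handed the job in at 25.3 s; no verdict is reported.

**What I did**
- **Lantern:** The first grasp closed empty, because the fingertips sit about 31 mm higher than the reported TCP. I regrasped with that allowance, put the handle over the hook and released it.
- **Shaker:** The moves cannot tilt the tool, so I gripped the shaker lightly and dragged it on the worktop until it leaned in the grip, then carried it to the lantern.

**Last checks**
- **Lantern:** It did not move between the last two pictures. I measured it at x 0.510, y -0.056, over the arm near the hook seat.
- **Shaker position:** The bottom is about 67–75 mm from the lantern's axis, with a visible gap of roughly 25–30 mm. It is close to level with the light.
- **Shaker lean:** About 32°, with the top away from the lantern. The grip was steady at 34.5 mm opening and 40 N.

**What disagreed**
- The two cameras differ by about 2 px, or 8 mm, which I corrected for.
- Two estimates of the bottom's distance differ by about 8 mm. In the side view the light also sat about 3.5 px (roughly 11 mm) lower than computed. Both are within tolerance, but the bottom's height relative to the light is only good to about 1 cm.
- I used all 12 picture views before the end, so the last checks were made from pixel values only. I did not check the bystanders in the final pictures; nothing I did went near them.

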